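Divert the bronze gauge adapter into the blue bin

ROBOT

A 6-joint arm with a two-finger parallel gripper is mounted at the origin on the work surface. World frame = base frame: x ahead of the robot, y to its left, z up, the work surface at z = 0. Lengths are in m, angles in rad, forces in N, time in s.
With the tool pointing down it reaches from about 0.35 to 0.85 m from the base axis. Payload 8.1 kg.
Tool frame: the origin (TCP) lies midway between the tips of the shut fingers; the grasp point (between the pads) lies ctrl.pinch_z behind it (ctrl.pinch_z is the distance from the TCP to the grasp point, in m); z points along the fingers, y is the line along which they close (so a half turn about z gives the same grasp; the last joint's range is limited). The gripper opens to 93 mm and grips with 3 to 60 N. Pads are 15 mm wide; open, the fingers measure 128 mm over their backs; the gripper's body (75 mm by 188 mm) begins 65 mm behind the grasp point.
Start: joints at [-0.085, 0.13, 1.488, -0, 1.523, -0.085], TCP at [0.6, 0, 0.219] pointing down, gripper open.
Joint ranges: [-2.96, 2.96], [-0.89, 2.26], [0.02, 2.5], [-1.34, 4.48], [0, 2.73], [-2.66, 2.66]. Speed limits (rad/s): [2.39, 2.39, 2.79, 3.14, 3.14, 3.14].

INTERFACE

Orientations are given as a 3x3 rotation matrix whose columns are the frame's x, y, z axes.
In Python, from plant import ctrl, eyes, finish_job gives the robot as it stands.
- The arm moves only by the tool carry_out, never from a script. Its argument "increments" is a list of rows, each a list of 5 numbers: the gripper command: -1 is shut, 1 is fully open, values between are in proportion, then the shift along the tool's x, y, z each as a share of 0.05 m, from -1 to 1, then the turn about the tool's z as a share of 6 degrees, from -1 to 1. A call has 1 to 8 rows; each row shifts and turns the commanded pose from where the row before left it, along the tool's axes as they then stand; what a row does not reach is not made up. A row lasts 1/8 s, in which the tool goes at most 62.5 mm and 10.7 degrees, less where a joint would pass 70% of its speed; a pose out of reach is approached as far as the arm can. A call with a number of a shift or a turn outside -1 to 1 is refused whole. A call with a gripper value outside its range is refused whole. The fingers move at their own pace and stop on an object; the grip force is fixed at half the most. Time passes only in rows, so rows that do not move let the fingers close. It gives the time, the measured TCP pose, the force, the opening and the grip force at its end, in the units of the state.
- ctrl.get_obs(): the state, without advancing time (a new reading comes with each control period).
- eyes.camera(name): name is "scene" or "side" or "wrist"; returns the picture (384x512x3 uint8, red, green, blue); there is no depth.
- eyes.get_calibration(name): a dict with "mtx" (3x3 intrinsics, pixels), "R" (3x3) and "t" (3): a world point X has camera coordinates R X + t. Camera axes: x right, y down, z forward; pixel columns grow to the right and rows downward; lengths in m; the calibration is good to about 2 mm. A picture is of the moment at which its call begins: read the wrist's pose just before it. get_calibration takes no time and is no camera call; for the wrist camera it gives the pose at the moment of the call.
- finish_job(): hands the job in; it is judged then, once.
Trained networks look in the newest picture that a camera, given by its name, has taken for a name from the list of things; names that differ only in an ending like _2 or _b are one class to them, and where a whole thing is asked for, a point or a joint stands for the part that bears it (a point fixed in the world has none). Each returns a list of dicts, best first, with "p" (0 to 1); they miss things now and then, are a little off and sometimes report something else, mostly with a low value. They report only what shows in the picture. A call takes as long as a camera call. They do not tell look-alikes from the thing itself.
- eyes.find_in(camera, thing): "rect" ([left, top, right, bottom] in pixels, round what is visible of it).
- eyes.trace(camera, thing): "mask" (384x512 bool, what is visible of it) and "rect" ([left, top, right, bottom] in pixels, round what is visible of it).
- eyes.place_of(camera, thing): "point" ([column, row] in pixels: a listed point, or the origin of a listed thing).
The state is a dict: "time_s": time; "qpos": joint angles; "joint_velocities": joint speeds; "tau": joint torques, N m; "eef_pos": TCP position; "tool_rot": TCP orientation; "force": force on the tool from outside, world axes, zero at the start; "moment": the same for the moment, N m; "opening": opening from 0.0 (shut) to 1.0 (fully open); "grip_force": force on a finger pad.
Only numpy, scipy, OpenCV 4.12 (cv2) and the standard library are available. Lean on these libraries where they do the work, as an engineer would, in place of code of your own. Each camera call takes 0.05 s, during which the arm holds its last target. There are 200 camera calls.

TASK

Swing the red-knobbed diverter lever all the way over to the side where the blue bin stands, and only then drop the bronze gauge adapter in through the top of the diverter, so that it slides down that chute into the blue bin. Leave the lever over on that side and the adapter lying in the blue bin.

Things in the scene. Friction and masses are not known exactly. Their poses are not given: they have to be found in the camera images.
- adapter: Tarnished bronze gauge adapter, 160 g, upright on the bench (a zinc-grey one of the same shape is a bystander). From below: round stub 26 mm across, 14 mm high; hexagon 32 mm across flats, at 14 to 34 mm; nose 18 mm across, up to 44 mm. Origin: centre of underside, z up; hexagon flats face its +x, -x and every 60 degrees. Nothing else stands within 50 mm of its axis.
- diverter: Green diverter, fixed. Origin: centre of underside on the bench, z up, y from chute to chute; -x side, with the lever, roughly faces the robot. Hopper mouth on top, centred over the origin, 100 x 100 mm inside, yellow rim at height 239 mm. Inside, a plate pivots about x at height 150 mm; it slopes down to the side the lever leans to, sliding a part down that chute. Level, it holds the part.
- lever (a joint): Lever angle, rad: 0 upright, + leans to the diverter's +y, - to -y; stops at +-0.785; starts near 0. 10 mm rod at diverter x = -85 mm from the pivot (y 0, height 150 mm) to a red ball knob, 30 mm across, its centre 150 mm from the pivot: at angle q it is at y = 150 sin q, height 150 + 150 cos q (mm). Stays where left; about 2 N at the knob moves it.
- blue_bin: Blue open bin, fixed, under one chute: 120 (x) x 165 (y) x 55 mm high, walls 4 mm. Axes parallel to the diverter's; origin, the centre of its underside, lies 154.5 mm to the diverter's +y or -y side (varies). A like yellow bin stands on the other side.
There are look-alikes about, which are no part of the job. Leave any purple look-alike of the adapter alone.

How it is judged:
On the way, in this order (a step that is already met when the one before it is completed fails the run):
1. the lever is swung over to the blue bin's side (more than 0.58 of its 0.785 rad) (((y of blue_bin in the frame of diverter above 0 m and value of joint lever above 0.58 rad) or (y of blue_bin in the frame of diverter below 0 m and value of joint lever below -0.58 rad))), for 0.2 s.
2. the adapter goes in through the mouth of the hopper with the lever over on the blue bin's side (((y of blue_bin in the frame of diverter above 0 m and value of joint lever above 0.58 rad) or (y of blue_bin in the frame of diverter below 0 m and value of joint lever below -0.58 rad)) and z of adapter in the frame of diverter between 0.1 and 0.225 m and x of adapter in the frame of diverter between -0.05 and 0.05 m and y of adapter in the frame of diverter between -0.05 and 0.05 m).
At the end, for the whole second after the job is handed in: The lever leans more than 0.58 rad to the blue bin's side and the adapter lies at rest inside the blue bin (its origin within the bin's walls and less than 50 mm above the bin's underside), having gone in through the hopper with the lever already set (((y of blue_bin in the frame of diverter above 0 m and value of joint lever above 0.58 rad) or (y of blue_bin in the frame of diverter below 0 m and value of joint lever below -0.58 rad)) and z of adapter in the frame of blue_bin below 0.05 m and x of adapter in the frame of blue_bin between -0.06 and 0.06 m and y of adapter in the frame of blue_bin between -0.083 and 0.083 m and linear speed of adapter below 0.03 m/s); the robot touches nothing.
It also fails if it takes over 43 s, if anything falls off the work surface, if the arm or the gripper's body presses on something with over 40 N, if the wrist force passes 120 N, or if a joint passes its speed limit or range.

## Working session

There is one attempt and no reset: what is moved stays moved. The work goes in short steps, Python scripts to look and compute and a tool call to move; the robot and the scene stay as the last step left them, time stands still between calls to the robot, and variables do not carry over. Pictures are saved under pics/ and viewed, at most 10 in all, crops included, and the job is handed in when it is done.

Besides the shell and the picture viewer there is one more tool, called after "Call:" as name([rows], argument=value, ...), one row to a line, values as JSON. carry_out: Moves the arm, as the interface text tells. Shift numbers are shares of 0.05 m and turn numbers shares of 6 degrees, none past 1 either way. Its arguments: {"type":"object","properties":{"increments":{"type":"array","items":{"type":"array","items":{"type":"number","minimum":-1,"maximum":1}}}},"required":["increments"]}

```bash
mkdir -p pics
cat > h.py <<'E'
import numpy as np, cv2
from plant import ctrl, eyes, finish_job
def save(n,im): cv2.imwrite('pics/'+n,im[:,:,::-1])
def ray(cam,px,z):
    c=eyes.get_calibration(cam); K,R,t=[np.array(c[k]) for k in('mtx','R','t')]
    d=R.T@np.linalg.inv(K)@[px[0],px[1],1]; o=-R.T@t
    return o+d*(z-o[2])/d[2]
def proj(cam,X):
    c=eyes.get_calibration(cam); p=np.array(c['mtx'])@(np.array(c['R'])@X+c['t']); return p[:2]/p[2]
E
python3 - <<'E'
from h import *
a=eyes.camera('scene');b=eyes.camera('side')
save('a.png',np.hstack([a,b])[:, :]) if 0 else save('a.png',cv2.resize(a,(800,600)));save('b.png',cv2.resize(b,(800,600)))
print(ctrl.get_obs()['tool_rot'],ctrl.pinch_z)
for cam in('scene','side'):
  for th in('adapter','diverter','lever','blue_bin'):
    print(cam,th,[(np.round(d['p'],2),np.round(d['point']),np.round(ray(cam,d['point'],0),3)) for d in eyes.place_of(cam,th)], [np.round(d['rect']) for d in eyes.find_in(cam,th)])
E
```

```text
[[-3.06121901e-05  9.99998688e-01 -1.61948655e-03]
 [ 9.99999989e-01  3.08453955e-05  1.43974829e-04]
 [ 1.44024594e-04 -1.61948212e-03 -9.99998678e-01]] 0.0188
scene adapter [(np.float64(0.81), array([174., 342.]), array([ 0.623, -0.339,  0.   ])), (np.float64(0.53), array([139., 338.]), array([ 0.567, -0.388,  0.   ]))] [array([123., 328., 143., 348.]), array([166., 333., 184., 350.])]
scene diverter [(np.float64(0.76), array([324., 183.]), array([0.569, 0.186, 0.   ]))] [array([286.,  90., 376., 208.])]Traceback (most recent call last):
  File "<stdin>", line 7, in <module>
ValueError: it knows: adapter, blue_bin, diverter
```

View pics/a.png

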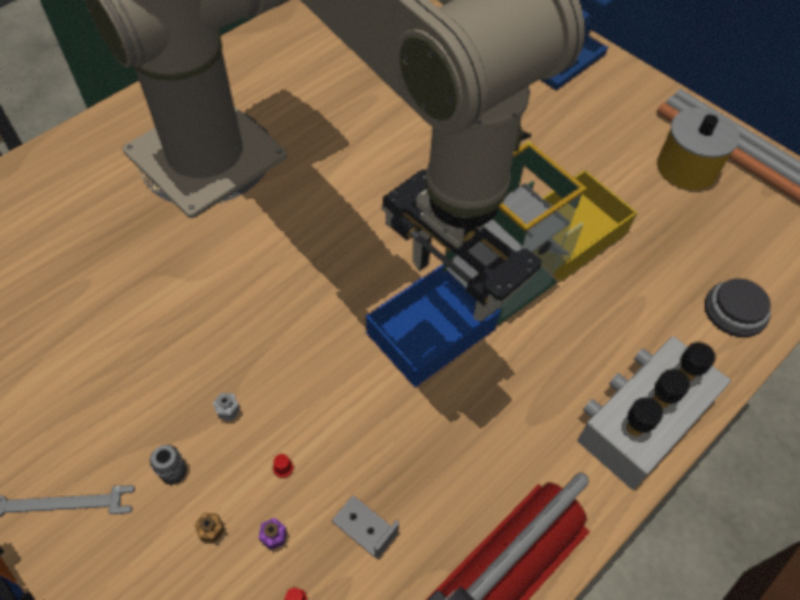

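View pics/b.png

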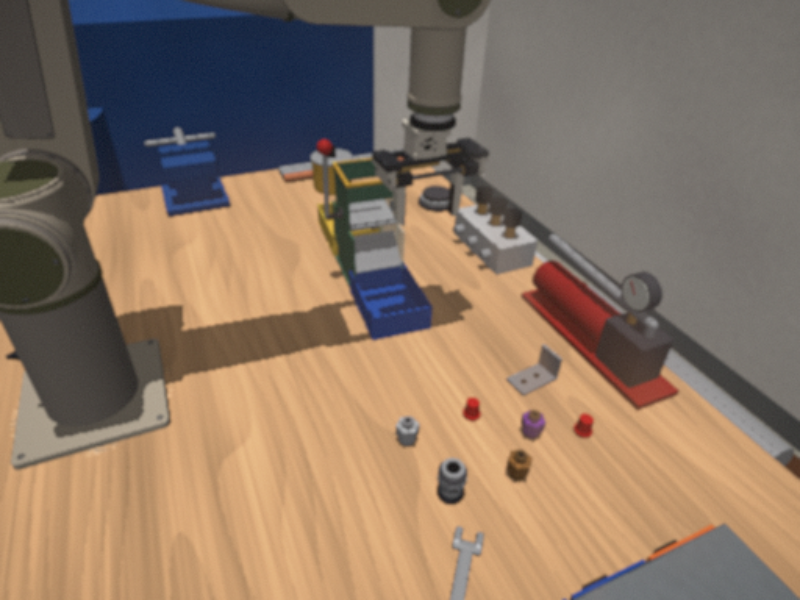

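Scene view (800-px image): bronze adapter (208,527); the look-alikes are purple (272,533), zinc (227,405) and a grey socket (168,463). In the side view they are bronze (519,465), purple (533,424) and zinc (407,431). The blue bin is on the near, world −y side of the diverter. The red knob is at (325,147) in the side view. I choose the bronze one and check it in a close crop.

Run:
```python
from h import *
a=eyes.camera('scene');b=eyes.camera('side')
def crop(im,x,y,w,h,W,H): return cv2.resize(im[y:y+h,x:x+w],(W,H),interpolation=cv2.INTER_CUBIC)
top=np.hstack([crop(a,225,85,200,165,400,330),crop(b,190,80,100,82,400,330)])
bot=np.hstack([crop(a,100,235,120,80+40,270,270),crop(b,235,235,130,88,400,270),np.zeros((270,130,3),np.uint8)])
save('c.png',np.vstack([top,bot]))
for cam in('scene','side'):
  for th in('adapter','diverter','blue_bin'):
    print(cam,th,[(np.round(d['p'],2),np.round(d['point'],1),np.round(ray(cam,d['point'],0),3)) for d in eyes.place_of(cam,th)], [np.round(d['rect']) for d in eyes.find_in(cam,th)])
# colour measures
def blob(im,f,name,cam,z):
    hsv=cv2.cvtColor(im,cv2.COLOR_RGB2HSV); m=f(hsv).astype(np.uint8)
    n,l,s,c=cv2.connectedComponentsWithStats(m)
    for i in range(1,n):
        if s[i,4]>25: print(name,cam,s[i],np.round(c[i],1),np.round(ray(cam,c[i],z),3))
red=lambda h:((h[...,0]<6)|(h[...,0]>174))&(h[...,1]>180)&(h[...,2]>70)
blob(b,red,'red','side',.3)
for n,im in(('scene',a),('side',b)):
    blob(im,lambda h:(h[...,0]>107)&(h[...,0]<122)&(h[...,1]>170)&(h[...,2]>60),'blue',n,.03)
```

```text
scene adapter [(np.float64(0.7), array([135.3, 339.4]), array([ 0.563, -0.396,  0.   ])), (np.float64(0.6), array([170.8, 346.7]), array([ 0.625, -0.351,  0.   ]))] [array([165., 333., 186., 351.]), array([126., 327., 143., 349.])]
scene diverter [(np.float64(0.83), array([324. , 176.2]), array([0.556, 0.202, 0.   ]))] [array([285.,  90., 375., 208.])]
scene blue_bin [(np.float64(0.92), array([274. , 213.4]), array([0.546, 0.031, 0.   ]))] [array([232., 172., 323., 249.])]
side adapter [(np.float64(0.79), array([327.7, 303.3]), array([ 0.559, -0.395,  0.   ])), (np.float64(0.5), array([340.6, 277.8]), array([ 0.629, -0.345,  0.   ]))] [array([336., 262., 349., 280.]), array([322., 288., 342., 306.])]
side diverter [(np.float64(0.59), array([235.9, 172.4]), array([0.56 , 0.185, 0.   ]))] [array([203.,  89., 262., 181.])]
side blue_bin [(np.float64(0.78), array([251.2, 198.1]), array([0.552, 0.031, 0.   ]))] []
red side [204  90   7   7  36] [207.1  93.1] [0.474 0.193 0.3  ]
red side [351 202  20  21  63] [360.4 211.3] [ 0.556 -0.424  0.3  ]
red side [297 255  10  14  91] [301.7 261.8] [ 0.403 -0.486  0.3  ]
red side [368 266  11  13  96] [373.8 272.3] [ 0.489 -0.543  0.3  ]
blue scene [ 235  178   75   62 2101] [273.9 207.9] [0.547 0.028 0.03 ]
blue side [  46    0   92   62 1555] [95.4 21.9] [0.278 2.699 0.03 ]
blue side [150  30  17  12  42] [156.3  35.5] [0.663 2.076 0.03 ]
blue side [108  38  14   9  32] [113.9  41.8] [0.351 1.993 0.03 ]
blue side [136  38  13  17  58] [141.6  44.4] [0.52  1.862 0.03 ]
blue side [106  41   8  12  29] [108.9  47.6] [0.304 1.852 0.03 ]
blue side [161  40  14  11  30] [168.4  45.8] [0.684 1.767 0.03 ]
blue side [146  43   9  12  27] [150.9  47.6] [0.564 1.759 0.03 ]
blue side [95 44 12 12 48] [101.2  49.2] [0.253 1.828 0.03 ]
```

View pics/c.png

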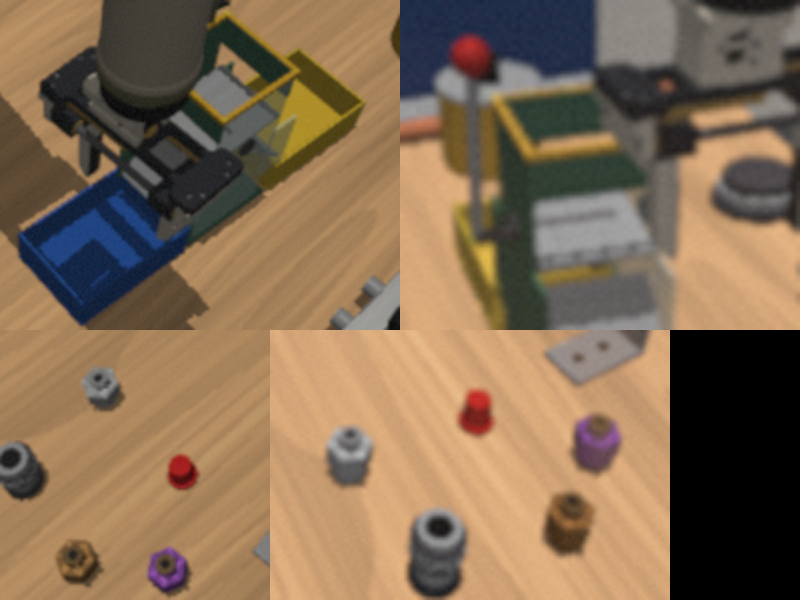

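Call:
carry_out([
  [-1, 0, 0, -1, 0],
  [-1, 0, 0, -1, 0],
  [-1, 0, 0, -1, 0],
  [-1, 1, -0.53, 0, 0],
  [-1, 1, -0.53, 0, 0],
  [-1, 1, -0.53, 0, 0],
  [-1, 1, -0.53, 0, 0],
  [-1, 1, -0.53, 0, 0],
])

```text
time_s: 2.0
eef_pos: [0.4664, 0.2514, 0.3688]
tool_rot: [[0.0, 1.0, 0.001], [1.0, -0.0, 0.0], [0.0, 0.001, -1.0]]
force: [0.5, 0.3, 0.2]
opening: 0.187
grip_force: 0.0
```

Run:
```python
from h import *
o=ctrl.get_obs();print(o['time_s'],o['eef_pos'],o['opening'])
a=eyes.camera('scene');b=eyes.camera('side')
def crop(im,x,y,w,h,W,H): return cv2.resize(im[y:y+h,x:x+w],(W,H),interpolation=cv2.INTER_CUBIC)
save('d.png',np.hstack([crop(a,230,80,200,170,470,400),crop(b,190,70,100,125,320,400)]))
for cam in('scene','side'):
  for th in('diverter','blue_bin'):
    print(cam,th,[(np.round(d['p'],2),np.round(d['point'],1),np.round(ray(cam,d['point'],0),3)) for d in eyes.place_of(cam,th)])
for cam,im in(('scene',a),('side',b)):
    h=cv2.cvtColor(im,cv2.COLOR_RGB2HSV)
    m=(((h[...,0]<6)|(h[...,0]>174))&(h[...,1]>170)&(h[...,2]>60)).astype(np.uint8)
    n,l,s,c=cv2.connectedComponentsWithStats(m)
    for i in range(1,n):
        if 15<s[i,4]<60: print(cam,s[i],c[i],ray(cam,c[i],.3))
```

```text
2.0 [0.46644938 0.25140899 0.3688151 ] 0.18696522072811725
scene diverter [(np.float64(0.74), array([136.2, 338.6]), array([ 0.563, -0.393,  0.   ])), (np.float64(0.68), array([324. , 178.3]), array([0.56 , 0.197, 0.   ]))]
scene blue_bin [(np.float64(0.93), array([274.5, 211.8]), array([0.544, 0.035, 0.   ]))]
side diverter [(np.float64(0.9), array([234.6, 173.3]), array([0.554, 0.182, 0.   ]))]
side blue_bin [(np.float64(0.89), array([249.8, 198.8]), array([0.546, 0.029, 0.   ]))]
side [204  89   8   9  51] [207.25490196  93.1372549 ] [0.47420431 0.19203167 0.3       ]
```

View pics/d.png

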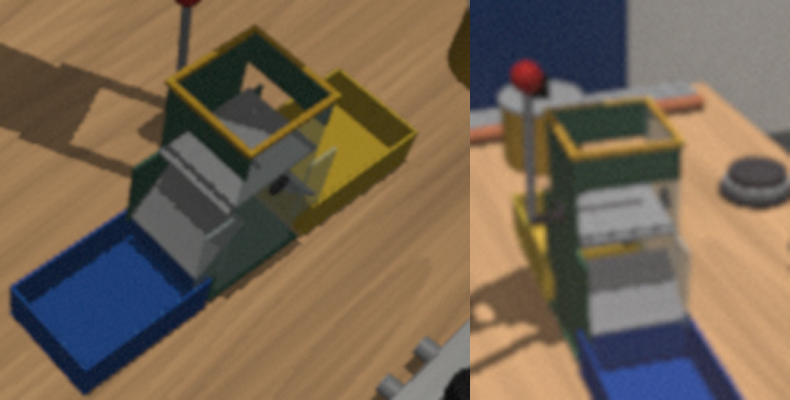

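The crops show the blue bin on the camera-near (−y) side, the lever upright, and the plate level. I'm pushing the knob towards −y.

Call:
carry_out([
  [-1, 0, 0, 0.9, 0],
  [-1, 0, 0, 0.9, 0],
  [-1, -0.6, 0, 0, 0],
  [-1, -0.5, 0, 0.05, 0],
  [-1, -0.5, 0, 0.15, 0],
  [-1, -0.5, 0, 0.25, 0],
  [-1, -0.4, 0, 0.25, 0],
  [-1, -0.3, 0, 0.25, 0],
])

```text
time_s: 3.3
eef_pos: [0.4688, 0.1174, 0.2393]
tool_rot: [[-0.002, 1.0, 0.007], [1.0, 0.002, 0.02], [0.02, 0.007, -1.0]]
force: [-39.5, 71.1, 95.2]
opening: 0.006
grip_force: 58.8
```

Run:
```python
from h import *
for cam,pts in(('scene',[(168,82),(253,28),(338,97),(250,152)]),('side',[(570,158),(683,145),(548,108),(650,100)])):
    w=[]
    for p in pts:
        q=(230+p[0]/2.35,80+p[1]/2.353) if cam=='scene' else (190+(p[0]-470)/3.2,70+p[1]/3.2)
        w.append(ray(cam,q,.239))
    print(cam,np.round(w,3)[:,:2].tolist(),np.mean(w,0))
b=eyes.camera('side')
h=cv2.cvtColor(b,cv2.COLOR_RGB2HSV)
m=(((h[...,0]<6)|(h[...,0]>174))&(h[...,1]>170)&(h[...,2]>60)).astype(np.uint8)
n,l,s,c=cv2.connectedComponentsWithStats(m)
for i in range(1,n):
    if 10<s[i,4]<70: print(s[i],c[i],ray('side',c[i],.26))
for q in(-.58,-.7,-.785): print(q,proj('side',np.array([.474,.190+.15*np.sin(q),.15+.15*np.cos(q)])))
```

```text
scene [[0.502, 0.139], [0.511, 0.247], [0.619, 0.239], [0.606, 0.133]] [0.5597078  0.18918553 0.239     ]
side [[0.494, 0.131], [0.603, 0.119], [0.512, 0.247], [0.615, 0.229]] [0.55619474 0.18138241 0.239     ]
[212 118   8   8  41] [215.75609756 121.34146341] [0.46176989 0.08309747 0.26      ]
-0.58 [216.8178653 112.0319908]
-0.7 [218.64315257 117.5986246 ]
-0.785 [219.85923175 121.77816134]
```

The lever is at its stop, but the contact force is high, so I'm backing off straight away.

Call:
carry_out([
  [-1, 0.3, -0.1, -0.4, 0],
])

```text
time_s: 3.48
eef_pos: [0.4632, 0.1248, 0.253]
tool_rot: [[0.002, 1.0, 0.002], [1.0, -0.002, 0.002], [0.002, 0.002, -1.0]]
force: [0.0, -1.5, 0.2]
opening: 0.01
grip_force: 0.0
```

Call:
carry_out([
  [-1, 0.8, 0, -0.3, 0],
  [-1, 0.3, 0, -0.8, 0],
  [-1, 0, 0, -1, 0],
  [1, 0, 0, -1, 0],
])

```text
time_s: 3.98
eef_pos: [0.4628, 0.1789, 0.4073]
tool_rot: [[0.002, 1.0, -0.001], [1.0, -0.002, -0.001], [-0.001, -0.001, -1.0]]
force: [0.6, 1.0, 0.2]
opening: 0.07
grip_force: 0.0
```

Run:
```python
from h import *
o=ctrl.get_obs();print(o['time_s'],o['eef_pos'],o['force'],o['tool_rot'])
a=eyes.camera('scene');b=eyes.camera('side')
def crop(im,x,y,w,h,W,H): return cv2.resize(im[y:y+h,x:x+w],(W,H),interpolation=cv2.INTER_CUBIC)
save('e.png',np.hstack([crop(a,230,80,200,170,470,400),crop(b,190,70,100,125,320,400)]))
h=cv2.cvtColor(b,cv2.COLOR_RGB2HSV)
m=(((h[...,0]<6)|(h[...,0]>174))&(h[...,1]>170)&(h[...,2]>60)).astype(np.uint8)
n,l,s,c=cv2.connectedComponentsWithStats(m)
for i in range(1,n):
    if 10<s[i,4]<70: print(s[i],c[i],ray('side',c[i],.26))
for cam in('scene','side'):
  print([(np.round(d['p'],2),np.round(d['point'],1),np.round(ray(cam,d['point'],0),3)) for d in eyes.place_of(cam,'adapter')])
  for d in eyes.trace(cam,'adapter'):
    im=a if cam=='scene' else b; print(d['p'],d['rect'],im[d['mask']].mean(0), ray(cam,np.argwhere(d['mask']).mean(0)[::-1],.022))
```

```text
3.975 [0.46278451 0.17886873 0.40727034] [0.63751434 0.98062775 0.18580767] [[ 1.78106490e-03  9.99998207e-01 -6.42603726e-04]
 [ 9.99998055e-01 -1.78160803e-03 -8.45617945e-04]
 [-8.46761298e-04 -6.41096375e-04 -9.99999436e-01]]
[212 116   9   9  62] [215.64516129 120.01612903] [0.46419637 0.09116123 0.26      ]
[423 243   9   9  16] [426.5625 246.625 ] [ 0.64057078 -0.50893934  0.26      ]
[403 250   5   6  11] [405.54545455 252.27272727] [ 0.59729247 -0.50509126  0.26      ]
[(np.float64(0.77), array([139.4, 342.9]), array([ 0.575, -0.394,  0.   ])), (np.float64(0.7), array([171.6, 344.5]), array([ 0.623, -0.347,  0.   ])), (np.float64(0.15), array([322. , 179.1]), array([0.559, 0.192, 0.   ]))]
0.75 [125.0, 329.3, 141.9, 349.9] [93.06597222 69.62847222 42.81597222] [ 0.5656299  -0.39520729  0.022     ]
0.64 [163.2, 334.9, 188.7, 352.5] [89.13011152 57.53159851 88.31226766] [ 0.62774751 -0.33963621  0.022     ]
[(np.float64(0.57), array([338.5, 274.9]), array([ 0.63 , -0.335,  0.   ]))]
0.65 [322.3, 288.8, 338.9, 306.8] [101.30508475  72.4279661   44.35169492] [ 0.56304412 -0.39596561  0.022     ]
```

View pics/e.png

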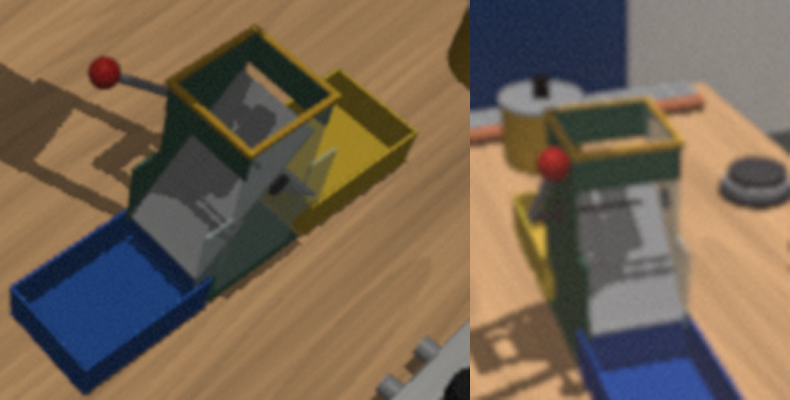

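The lever leans fully to the blue side: the knob is at (104,72) in the left crop and the plate slopes down to the blue bin. Next is the adapter.

Call:
carry_out([
  [1, -0.96, 0.17, 0, 0],
  [1, -0.96, 0.17, 0, 0],
  [1, -0.96, 0.17, 0, 0],
  [1, -0.96, 0.17, 0, 0],
  [1, -0.96, 0.17, 0, 0],
  [1, -0.96, 0.17, 0, 0],
  [1, -0.96, 0.17, 0.2, 0],
  [1, -0.96, 0.17, 0.5, 0],
])

```text
time_s: 5.28
eef_pos: [0.5303, -0.2061, 0.37]
tool_rot: [[0.001, 1.0, -0.0], [1.0, -0.001, 0.0], [0.0, -0.0, -1.0]]
force: [1.1, 0.2, -0.0]
opening: 1.002
grip_force: 0.0
```

Call:
carry_out([
  [1, -0.96, 0.17, 0.5, 0],
  [1, -0.96, 0.17, 0.5, 0],
  [1, -0.96, 0.17, 0.5, 0],
  [1, -0.96, 0.17, 0.5, 0],
  [1, 0, 0, 0.8, 0],
  [1, 0, 0, 0.5, 0],
  [1, 0, 0, 0, 0],
])

```text
time_s: 6.15
eef_pos: [0.5619, -0.3946, 0.2006]
tool_rot: [[0.001, 1.0, -0.007], [1.0, -0.001, 0.006], [0.006, -0.007, -1.0]]
force: [-0.0, 0.3, 0.7]
opening: 1.002
grip_force: 0.0
```

Run:
```python
from h import *
o=ctrl.get_obs();print(o['time_s'],o['eef_pos'])
w=eyes.camera('wrist')
save('f.png',cv2.resize(w,(800,600)))
print([(d['p'],d['point'],ray('wrist',d['point'],0)) for d in eyes.place_of('wrist','adapter')])
for d in eyes.trace('wrist','adapter'):
    print(d['p'],d['rect'],w[d['mask']].mean(0),ray('wrist',np.argwhere(d['mask']).mean(0)[::-1],.03))
print(proj('wrist',np.array([.564,-.395,.034])))
```

```text
6.15 [ 0.56187847 -0.39463824  0.20061141]
[(0.87, [259.0, 173.9], array([ 0.56621546, -0.39987936,  0.        ])), (0.76, [318.7, 127.1], array([ 0.63249931, -0.34694035,  0.        ]))]
0.92 [242.4, 157.5, 277.7, 194.6] [52.63186813 35.32197802 14.73516484] [ 0.5692501  -0.39644703  0.03      ]
0.58 [306.5, 108.2, 345.1, 141.8] [49.32692308 27.19129555 47.09919028] [ 0.63276532 -0.341376    0.03      ]
[256.16680587 174.82600285]
```

View pics/f.png

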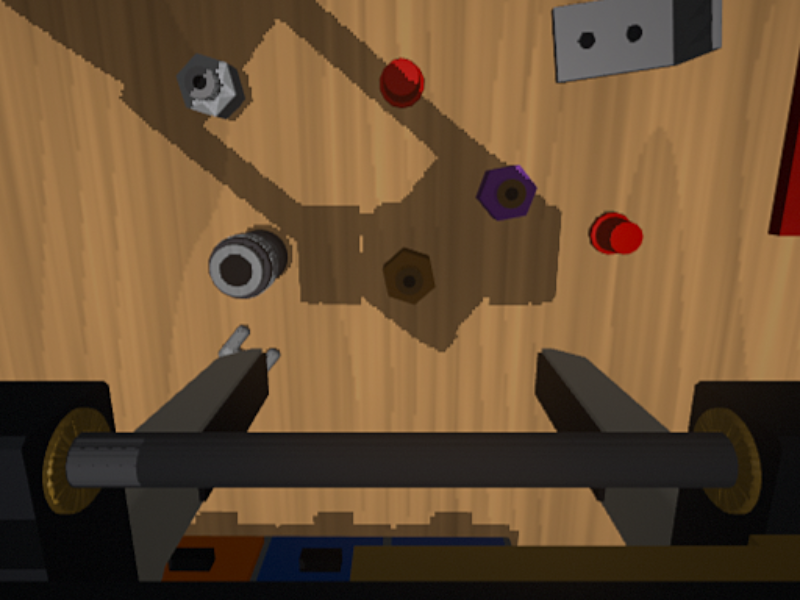

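The wrist view shows the bronze hexagon at (409,276), alone between the fingers, with purple at (508,192), zinc at (211,85) and the socket at (245,265). I'm fitting its centre and yaw.

Run:
```python
from h import *
from scipy.optimize import minimize
w=eyes.camera('wrist')
c=w[150:205,235:290].astype(float)
hsv=cv2.cvtColor(w,cv2.COLOR_RGB2HSV)[150:205,235:290]
m=(hsv[...,2]<72).astype(np.uint8)
d=eyes.trace('wrist','adapter')[0]; 
for name,mk in(('val',m),('net',d['mask'][150:205,235:290].astype(np.uint8))):
    n,l,s,ce=cv2.connectedComponentsWithStats(mk); i=1+np.argmax(s[1:,4]); mm=(l==i)
    yy,xx=np.nonzero(mm); P=np.array([ray('wrist',(x+235,y+150),.034)[:2] for x,y in zip(xx,yy)])
    k=P.mean(0); Q=P-k; 
    wd=[np.ptp(Q@[np.cos(t),np.sin(t)]) for t in np.radians(range(0,60,3))]
    print(name,s[i],ray('wrist',ce[i]+[235,150],.034),np.round(np.array(wd)*1e3,1))
print(ray('wrist',(261.8,176.6),.034))
```

```text
val [  6   5  33  36 863] [ 0.56585922 -0.39284779  0.034     ] [33.7 33.3 32.8 32.3 31.9 32.8 33.6 34.3 35.  35.6 36.2 36.6 37.  37.3
 37.5 37.5 37.6 37.5 37.3 37.1]
net [  7   5  31  34 822] [ 0.56541639 -0.39284326  0.034     ] [31.7 31.6 31.4 31.4 31.8 32.4 33.  33.6 34.2 34.6 35.1 35.5 35.8 36.
 36.  36.1 36.3 36.4 36.4 36.3]
[ 0.57072083 -0.3975378   0.034     ]
```

Call:
carry_out([
  [1, 0, 0, 0.9, -0.67],
  [1, 0, 0, 0.9, -0.66],
  [1, 0, 0, 0.8, 0],
  [1, 0, 0, 0, 0],
])

```text
time_s: 6.9
eef_pos: [0.5626, -0.3943, 0.0729]
tool_rot: [[-0.139, 0.99, -0.005], [0.99, 0.139, 0.004], [0.004, -0.004, -1.0]]
force: [-0.3, 0.2, -0.4]
opening: 1.0
grip_force: 0.0
```

Run:
```python
from h import *
o=ctrl.get_obs();print(o['eef_pos'],o['tool_rot'])
w=eyes.camera('wrist');save('g.png',cv2.resize(w,(800,600)))
for d in eyes.trace('wrist','adapter'):
    print(d['p'],d['rect'],ray('wrist',np.argwhere(d['mask']).mean(0)[::-1],.034))
```

```text
[ 0.56258975 -0.39427017  0.07293016] [[-0.13898876  0.99028247 -0.0047699 ]
 [ 0.99028397  0.13900738  0.00382242]
 [ 0.00444833 -0.00419228 -0.99998132]]
0.97 [232.7, 183.2, 285.4, 244.8] [ 0.56777824 -0.39538924  0.034     ]
0.69 [336.5, 124.9, 405.2, 173.1] [ 0.63055797 -0.34105248  0.034     ]
```

View pics/g.png

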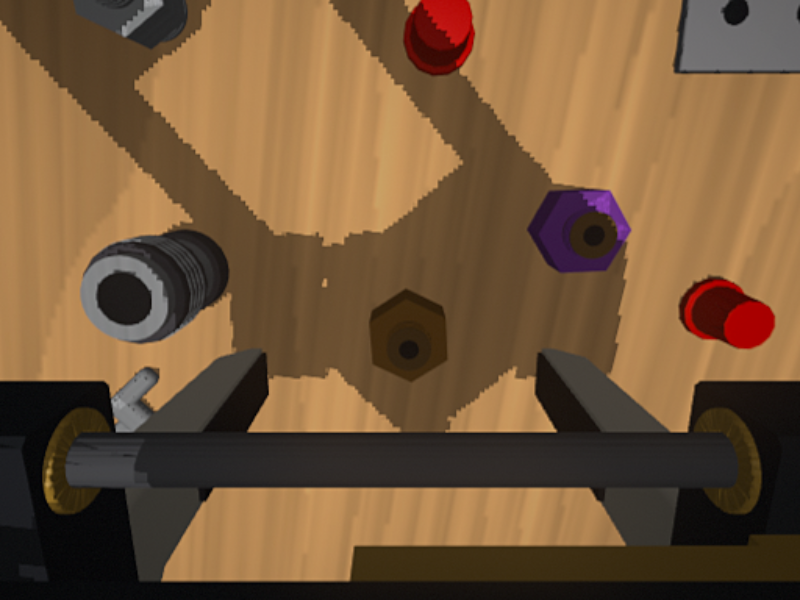

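The hexagon at (408,335) sits square between the fingers. I'm descending and gripping.

Call:
carry_out([
  [1, 0, 0.07, 0.7, 0],
  [1, 0, 0, 0.6, 0],
  [1, 0, 0, 0, 0],
  [-1, 0, 0, 0, 0],
  [-1, 0, 0, 0, 0],
  [-1, 0, 0, 0, 0],
  [-1, 0, 0, 0, 0],
  [-1, 0, 0, 0, 0],
])

```text
time_s: 8.0
eef_pos: [0.568, -0.3955, 0.0112]
tool_rot: [[-0.139, 0.99, 0.0], [0.99, 0.139, -0.0], [-0.0, 0.0, -1.0]]
force: [0.0, 0.0, 0.3]
opening: 0.51
grip_force: 0.0
```

Call:
carry_out([
  [-1, 0, 0, 0, 0],
  [-1, 0, 0, 0, 0],
  [-1, 0, 0, 0, 0],
  [-1, 0, 0, 0, 0],
])

```text
time_s: 8.5
eef_pos: [0.5678, -0.3954, 0.011]
tool_rot: [[-0.139, 0.99, -0.0], [0.99, 0.139, 0.0], [0.0, -0.0, -1.0]]
force: [-1.0, 1.4, 0.1]
opening: 0.343
grip_force: 29.8
```

Call:
carry_out([
  [-1, 0, 0, -0.4, 0],
  [-1, 0, 0, -1, 0.67],
  [-1, 0, 0, -1, 0.66],
  [-1, 0, 0, -1, 0],
  [-1, 0, 0, -1, 0],
  [-1, 0, 0, -1, 0],
  [-1, 0, 0, -1, 0],
  [-1, 0, 0, 0, 0],
])

```text
time_s: 9.5
eef_pos: [0.5696, -0.3966, 0.3398]
tool_rot: [[-0.0, 1.0, 0.01], [1.0, 0.0, -0.008], [-0.008, 0.01, -1.0]]
force: [0.3, 0.2, -2.4]
opening: 0.342
grip_force: 29.8
```

Call:
carry_out([
  [-1, 0.97, -0.017, 0, 0],
  [-1, 0.97, -0.017, 0, 0],
  [-1, 0.97, -0.017, 0, 0],
  [-1, 0.97, -0.017, 0, 0],
  [-1, 0.97, -0.017, 0, 0],
  [-1, 0.97, -0.017, 0, 0],
  [-1, 0.97, -0.017, 0, 0],
  [-1, 0.97, -0.017, 0, 0],
])

```text
time_s: 10.5
eef_pos: [0.5604, -0.0058, 0.3305]
tool_rot: [[0.0, 1.0, -0.001], [1.0, -0.0, 0.0], [0.0, -0.001, -1.0]]
force: [0.8, -0.3, -1.9]
opening: 0.343
grip_force: 29.8
```

Call:
carry_out([
  [-1, 0.97, -0.017, 0, 0],
  [-1, 0.97, -0.017, 0, 0],
  [-1, 0.97, -0.017, 0, 0],
  [-1, 0.97, -0.017, 0, 0],
  [-1, 0, 0, 0.5, 0],
  [-1, 0, 0, 0, 0],
  [-1, 0, 0, 0, 0],
])

```text
time_s: 11.38
eef_pos: [0.5576, 0.186, 0.3065]
tool_rot: [[0.001, 1.0, -0.0], [1.0, -0.001, -0.0], [-0.0, -0.0, -1.0]]
force: [0.2, 0.2, -0.7]
opening: 0.344
grip_force: 29.8
```

Run:
```python
from h import *
o=ctrl.get_obs();print(o['time_s'],o['eef_pos'])
a=eyes.camera('scene');b=eyes.camera('side')
def crop(im,x,y,w,h,W,H): return cv2.resize(im[y:y+h,x:x+w],(W,H),interpolation=cv2.INTER_CUBIC)
save('i.png',np.hstack([crop(a,230,40,200,170,470,400),crop(b,190,50,100,125,320,400)]))
```

```text
11.375 [0.55761911 0.1859964  0.30646429]
```

View pics/i.png

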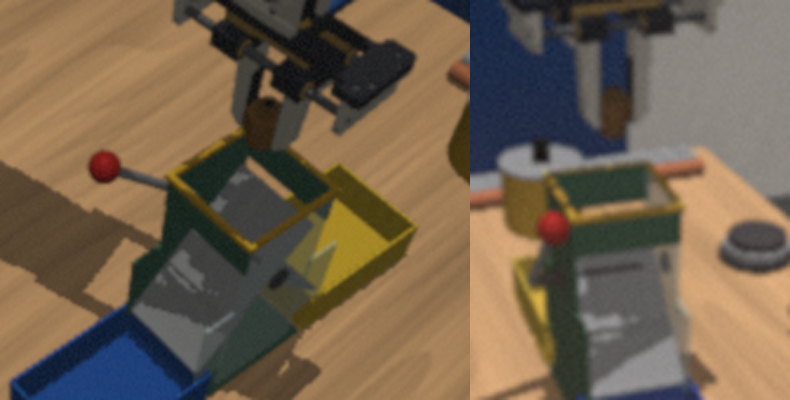

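The adapter is held upright over the mouth (265,130 in the left crop) and the lever is still over. I'm lowering it and releasing.

Call:
carry_out([
  [-1, 0, 0, 0.6, 0],
  [-1, 0, 0, 0.62, 0],
  [-1, 0, 0, 0, 0],
  [0.2, 0, 0, 0, 0],
  [0.2, 0, 0, 0, 0],
  [0.2, 0, 0, 0, 0],
  [0.2, 0, 0, 0, 0],
  [0.2, 0, 0, 0, 0],
])

```text
time_s: 12.48
eef_pos: [0.5578, 0.1866, 0.2453]
tool_rot: [[-0.0, 1.0, 0.0], [1.0, 0.0, 0.0], [0.0, 0.0, -1.0]]
force: [-0.4, -0.7, -0.2]
opening: 0.596
grip_force: 0.0
```

Call:
carry_out([
  [0.2, 0, 0, -0.6, 0],
  [0.2, 0, 0, -1, 0],
  [0.2, 0, 0, -1, 0],
  [0.2, 0, 0, -1, 0],
  [0.2, 0, 0, 0, 0],
  [0.2, 0, 0, 0, 0],
  [0.2, 0, 0, 0, 0],
  [0.2, 0, 0, 0, 0],
])

```text
time_s: 13.48
eef_pos: [0.5574, 0.1864, 0.4235]
tool_rot: [[0.0, 1.0, -0.003], [1.0, -0.0, -0.001], [-0.001, -0.003, -1.0]]
force: [0.1, 0.1, -0.6]
opening: 0.598
grip_force: 0.0
```

Run:
```python
from h import *
a=eyes.camera('scene');b=eyes.camera('side')
def crop(im,x,y,w,h,W,H): return cv2.resize(im[y:y+h,x:x+w],(W,H),interpolation=cv2.INTER_CUBIC)
save('j.png',np.hstack([crop(a,230,80,200,170,470,400),crop(b,190,90,100,125,320,400)]))
```

```text
(no output)
```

View pics/j.png

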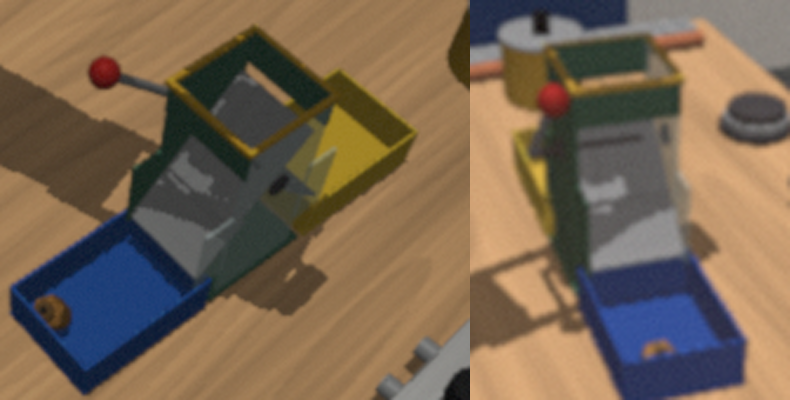

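The adapter lies in the blue bin at (52,313) in the left crop, and the lever is still over. I'll let it settle briefly and hand in.

Call:
carry_out([
  [0.2, 0, 0, 0, 0],
  [0.2, 0, 0, 0, 0],
  [0.2, 0, 0, 0, 0],
  [0.2, 0, 0, 0, 0],
  [0.2, 0, 0, 0, 0],
  [0.2, 0, 0, 0, 0],
  [0.2, 0, 0, 0, 0],
  [0.2, 0, 0, 0, 0],
])

```text
time_s: 14.58
eef_pos: [0.5578, 0.1865, 0.4251]
tool_rot: [[0.0, 1.0, -0.0], [1.0, -0.0, 0.0], [0.0, -0.0, -1.0]]
force: [-0.7, -0.0, 0.0]
opening: 0.597
grip_force: 0.0
```

```bash
python3 -c "
from plant import finish_job
print(finish_job())"
```

```text
the job is handed in; nothing more can be done
None
```

The job is handed in with the lever over on the blue side and the bronze adapter lying in the blue bin after about 14.6 s, but the lever push briefly read about 125 N at the wrist, over the 120 N limit, so the run may be failed for that; no verdict was returned.

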